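# Lay two printed brackets flat in their packing trays

## Robot

A 6-joint arm with a two-finger parallel gripper is mounted at the origin on the work surface. World frame = base frame: x ahead of the robot, y to its left, z up, the work surface at z = 0. Lengths are in m, angles in rad, forces in N, time in s.
With the tool pointing down it reaches from about 0.35 to 0.975 m from the base axis. Payload 4.9 kg.
Tool frame: the origin (TCP) lies midway between the tips of the shut fingers; the grasp point (between the pads) lies 19 mm behind it (ctrl.hold_point_z is the distance from the TCP to the grasp point, in m); z points along the fingers, y is the line along which they close (so a half turn about z gives the same grasp; the last joint's range is limited). The gripper opens to 85 mm and grips with 20 to 120 N. Pads are 22 mm wide; open, the fingers measure 114 mm over their backs; the gripper's body (76 mm by 85 mm) begins 54 mm behind the grasp point. The pads swing forward as they close: fully open they stand 13 mm farther back than shut.
Start: joints at [1.126, 0.053, 1.613, -0, 1.476, -0.119], TCP at [0.2, 0.592, 0.231] pointing down, gripper open.
Joint ranges: [-3.01, 3.01], [-1.01, 2.22], [0.06, 2.58], [-1.02, 4.17], [0.09, 2.62], [-3.14, 3.14]. Speed limits (rad/s): [2.57, 2.57, 3.14, 3.14, 3.14, 3.14].

## Interface

Orientations are given as a rotation vector (axis times angle).
In Python, from station import status, viewer, finish_job, ctrl gives the robot as it stands.
- The arm moves only by the shell command python3 -m jog 'ROWS' [FORCE]. ROWS is JSON, a list of rows, each a list of 7 numbers: the turn, a rotation vector about the tool's x, y, z each as a share of 5 degrees, from -1 to 1, then the shift along the tool's x, y, z each as a share of 30 mm, from -1 to 1, then the opening, from -1 (shut) to 1 (fully open). A call has 1 to 5 rows; each row shifts and turns the commanded pose from where the row before left it, along the tool's axes as they then stand; what a row does not reach is not made up. A row lasts 1/8 s, in which the tool goes at most 62.5 mm and 10.7 degrees, less where a joint would pass 70% of its speed; a pose out of reach is approached as far as the arm can. A call with a number of a shift or a turn outside -1 to 1 is refused whole. A call with a gripper value outside its range is refused whole. The fingers move at their own pace and stop on an object; FORCE is the grip in N (left out, the last holds). Time passes only in rows, so rows that do not move let the fingers close. It gives the time, the measured TCP pose, the force, the opening and the grip force at its end, in the units of the state.
- status.get_obs(): the state, without advancing time (a new reading comes with each control period).
- viewer.get_image(name): name is "scene" or "top" or "wrist"; returns a dict with "img" (420x560x3 uint8, red, green, blue), "fovy" (degrees; the focal length in pixels is half the picture's height over the tangent of half this angle, whatever the lens; pixels are square), "cx", "cy" (the principal point, pixels), "rvec" (rotation vector, rad) and "tvec" (3), from world to camera coordinates, as OpenCV has them. Camera axes: x right, y down, z forward; pixel columns grow to the right and rows downward; lengths in m; the calibration is good to about 2 mm. The wrist camera is an equidistant fisheye: a pixel r from the principal point sees the ray r / f radians off the axis. A picture is of the moment at which its call begins. There is no depth.
- finish_job(): hands the job in; it is judged then, once.
The state is a dict: "t": time; "q": joint angles; "dq": joint speeds; "effort": joint torques, N m; "tool_pos": TCP position; "tool_rot": TCP orientation; "contact_force": force on the tool from outside, world axes, zero at the start; "wrist_torque": the same for the moment, N m; "opening": finger opening in m; "grip_force": force on a finger pad.
Only numpy, scipy, OpenCV 4.12 (cv2) and the standard library are available. Lean on these libraries where they do the work, as an engineer would, in place of code of your own. Each camera call takes 0.05 s, during which the arm holds its last target. There are 200 camera calls.

## Task

Take the L-shaped and the T-shaped cream bracket, which stand on edge in the drying rack, and lay each one flat in the shallow tray whose compartment has its outline, fully down on the compartment's floor; do not drop them in from above. Leave the plain rectangular plate standing in the rack, and leave the other things on the bench where they are.

Things in the scene. Friction and masses are not known exactly. Their poses are not given: they have to be found in the camera images.
- l_bracket: L-shaped flat cream plastic bracket, 10 mm thick, 55 g, standing on its straight 120 mm edge in a rack slot. Origin: middle of that lower edge. While it stands: x across the thickness, y along the edge, z up. 52 mm tall for y -60 to -2 mm, 28 mm tall for y -2 to +60 mm. Rightly laid: its z along the tray's -x, its y along the tray's y, its +x face up
- l_center (a point): centre of the L bracket's 120 x 52 mm bounding outline, at mid thickness: 26 mm above the bracket's origin along its z; same axes as the bracket
- t_bracket: T-shaped flat bracket of the same cream plastic, 10 mm thick, 53 g, standing on its straight 120 mm edge in a rack slot. Origin and axes as for the L bracket. 52 mm tall for |y| under 24 mm, 28 mm tall from there to |y| = 60 mm. Rightly laid: its z along the tray's -x; either face may be up
- t_center (a point): centre of the T bracket's 120 x 52 mm bounding outline, at mid thickness: 26 mm above the bracket's origin along its z; same axes as the bracket
- blank: plain rectangular plate of the same cream plastic, 100 mm long, 44 mm tall, 10 mm thick, standing in the rack slot that is left; it stays there. Origin: middle of its lower edge, axes as for the brackets
- rack: fixed aluminium drying rack, 165 x 140 mm, 20 mm high; three slots along its y axis at x = -65, 0 and +65 mm, each 13 mm wide and 15 mm deep, slot floor 5 mm above the bench. Origin: centre of its underside. What stands in which slot varies
- l_tray: fixed shallow grey tray with a black floor, 76 (x) x 144 (y) x 9 mm, on a plywood board 6 mm thick. Origin: centre of underside. Open compartment: floor 4 mm above the origin, walls 5 mm high (brackets stand 5 mm proud), x -28 to +28, y -62 to +62 mm, but its corner x < -4, y > +0.5 mm is solid to the rim: the L bracket fits one way only, with 2 mm play
- l_nest (a point): centre of the L compartment's floor (4 mm above the tray's origin); tray axes, z up
- t_tray: fixed shallow grey tray, outer sizes and 56 x 124 x 5 mm compartment as the L tray, but both corners x < -4, |y| > 26.5 mm are solid to the rim: it takes the T bracket with its straight edge at the tray's +x wall, with 2 mm play. Origin: centre of underside. The trays lie one behind the other on the board, 95 mm apart; which is nearer varies
- t_nest (a point): centre of the T compartment's floor (4 mm above the tray's origin); tray axes, z up
- sanding_block: loose cork sanding block, 70 x 35 x 28 mm; origin under its centre; leave it alone
- brush: loose flat brush lying on the bench; leave it alone
- scraper: loose steel-bladed scraper lying on the bench; leave it alone
- tape_roll: loose roll of tape lying flat, 96 mm across, 24 mm high; leave it alone
- cup: loose white plastic cup, 70 mm across and high; leave it alone
- can: loose paint tin, 100 mm across, 130 mm high; leave it alone
Things that resemble listed ones, but are neither listed nor needed, are in the scene too. What is shaped like the l_bracket but pink is not meant.

How it is judged:
At the end, for the whole second after the job is handed in: Each bracket rests in the compartment of its own outline: centre within 5 mm of the compartment centre seen from above, middle plane 3 to 7 mm above its floor (seated: 5 mm), level to 0.06 rad, at rest. The plain plate is within 15 mm, the other loose things within 20 mm, of where they were (horizontal distance between l_center and l_nest below 0.005 m and z of l_center in the frame of l_nest between 0.003 and 0.007 m and angle between the x axis of l_bracket and the z axis of l_tray, either way round below 0.06 rad and linear speed of each of l_bracket, t_bracket below 0.02 m/s and angular speed of each of l_bracket, t_bracket below 0.2 rad/s and horizontal distance between t_center and t_nest below 0.005 m and z of t_center in the frame of t_nest between 0.003 and 0.007 m and angle between the x axis of t_bracket and the z axis of t_tray, either way round below 0.06 rad); the robot touches nothing.
It fails at once if a bracket is let go of while its centre is more than 80 mm above the bench (dropped, not laid) ((height (world z) of l_center above 0.08 m and contact force between the fingers and l_bracket below 0.05 N) or (height (world z) of t_center above 0.08 m and contact force between the fingers and t_bracket below 0.05 N)).
It fails at once if the plain plate in the rack is moved by more than 15 mm (distance of blank from where it was at the start of the episode above 0.015 m).
It fails at once if one of the other loose things on the bench is moved by more than 20 mm (distance of any of sanding_block, brush, scraper, tape_roll, cup, can from where it was at the start of the episode above 0.02 m).
It also fails if it takes over 72 s, if anything falls off the work surface, if the arm or the gripper's body presses on something with over 40 N, if the wrist force passes 120 N, or if a joint passes its speed limit or range.

## Working session

There is one attempt and no reset: what is moved stays moved. The work goes in short steps, Python scripts to look and compute and a shell command to move; the robot and the scene stay as the last step left them, time stands still between calls to the robot, and variables do not carry over. Pictures are saved under pics/ and viewed, at most 10 in all, crops included, and the job is handed in when it is done.

```bash
mkdir -p pics; ls
python3 - <<'E'
from station import status, viewer, finish_job, ctrl
import cv2, numpy as np
print(status.get_obs()); print(ctrl.hold_point_z)
for n in ("scene","top","wrist"):
    d=viewer.get_image(n); np.savez("pics/"+n+"0.npz",**d)
    cv2.imwrite("pics/"+n+"0.png",d["img"][...,::-1]); print(n,d["fovy"],d["cx"],d["cy"],d["rvec"],d["tvec"])
E
```

```text
pics
{'t': 0.0, 'q': array([ 1.12602979e+00,  5.33659680e-02,  1.61430371e+00,  1.01661298e-05,
        1.47600021e+00, -1.18989910e-01]), 'dq': array([ 0.00015535, -0.00098328, -0.00056779,  0.00036872, -0.00065722,
       -0.00072156]), 'effort': array([ 1.59329982e-03, -3.93688023e+01, -3.70173275e+01, -7.84853705e-05,
        7.08619933e-03,  4.57241125e-07]), 'tool_pos': array([0.19974715, 0.59155954, 0.23005157]), 'tool_rot': array([-0.50937479, -3.09942587,  0.00312914]), 'contact_force': array([0.27524693, 0.61493119, 0.58028844]), 'wrist_torque': array([-0.03346532, -0.00468092,  0.03030007]), 'grip_force': 0.0, 'opening': 0.08550797174123255}
0.0187
scene 53.59524515564782 284.1990169368456 215.0373246825224 [ 1.83932684  1.70611575 -0.64997655] [-0.05184246 -0.3403518   1.58429999]
top 42.98994415562661 282.4143079209581 205.78784080909494 [ 2.17320349 -2.12904319  0.13311524] [-0.01351519  0.53352244  1.59535288]
wrist 65.70646984690485 279.2079785511668 207.6622452842117 [-2.34814383 -1.688479   -0.24769673] [-0.6243181  -0.0368293   0.37861854]
```

View pics/top0.png

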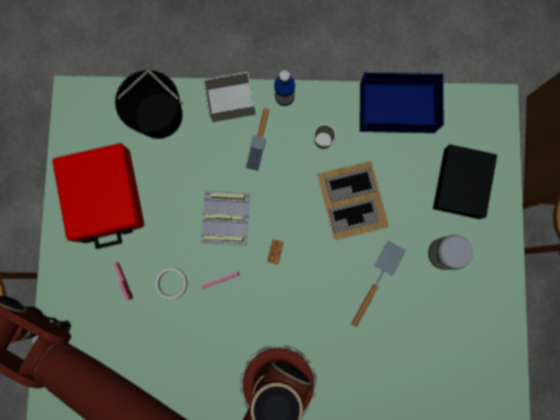

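View pics/scene0.png

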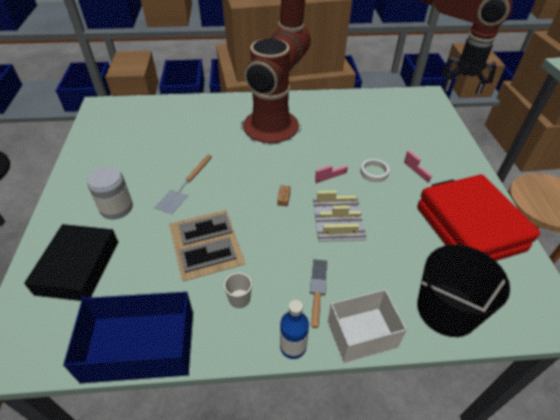

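The top view shows the rack at about (226,218), with three cream parts at rows 196, 217 and 238. The tray board is at (352,200), and pink decoys lie at (122,281) and (221,280). I'll enlarge both areas from both views to tell the parts and trays apart.

Run:
```python
import cv2, numpy as np
t=cv2.imread("pics/top0.png"); s=cv2.imread("pics/scene0.png")
f=lambda im,x,y,w,h: cv2.resize(cv2.convertScaleAbs(im[y:y+h,x:x+w],alpha=1.3),(400,300),interpolation=cv2.INTER_CUBIC)
a=np.vstack([np.hstack([f(t,186,178,80,60+16) ,f(t,305,150,100,100)]),np.hstack([f(s,295,175,90,70),f(s,160,200,96,80)])])
cv2.imwrite("pics/crop1.png",a)
```

```text
(no output)
```

View pics/crop1.png

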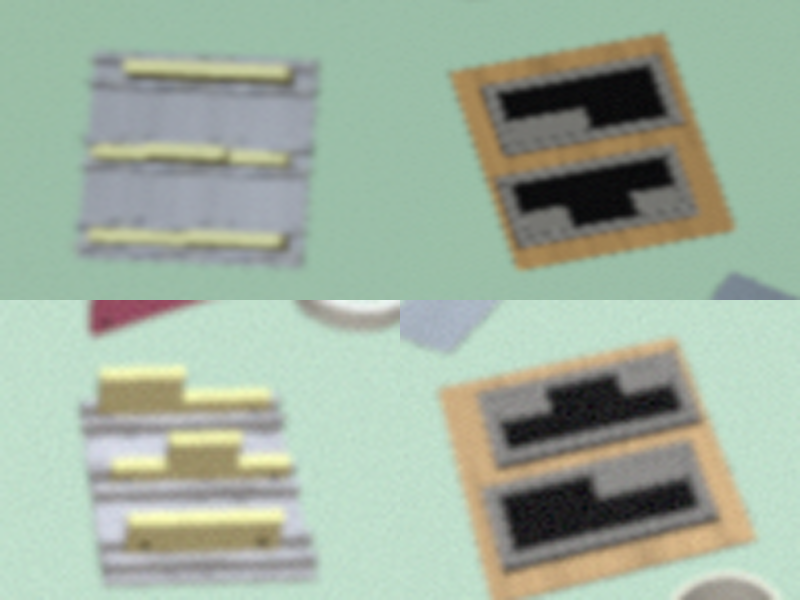

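The L (tall half on -y) is in the slot nearest the robot, the T is in the middle slot, and the plain plate with two small holes is in the far slot. The far tray is the L tray, with its solid corner near and to +y. The near tray is the T tray. The pink L shapes are decoys. Next I'll locate things coarsely from the top view.

```bash
cat > h.py <<'E'
import numpy as np, cv2
from scipy.spatial.transform import Rotation as R
def ray(d,uv):
    uv=np.atleast_2d(uv).astype(float); f=210/np.tan(np.radians(float(d["fovy"]))/2)
    p=(uv-[float(d["cx"]),float(d["cy"])])/f
    if d.get("fish"):
        r=np.linalg.norm(p,axis=1,keepdims=True); c=np.hstack([p/np.maximum(r,1e-9)*np.sin(r),np.cos(r)])
    else: c=np.hstack([p,np.ones((len(p),1))])
    M=R.from_rotvec(d["rvec"]).as_matrix(); return -M.T@d["tvec"], c@M
def onz(d,uv,z):
    o,v=ray(d,uv); return o+v*((z-o[2])/v[:,2])[:,None]
def proj(d,X):
    X=np.atleast_2d(X); c=X@R.from_rotvec(d["rvec"]).as_matrix().T+d["tvec"]; f=210/np.tan(np.radians(float(d["fovy"]))/2)
    if d.get("fish"):
        n=np.linalg.norm(c[:,:2],axis=1); q=c[:,:2]/n[:,None]*np.arctan2(n,c[:,2])[:,None]
    else: q=c[:,:2]/c[:,2:]
    return q*f+[float(d["cx"]),float(d["cy"])]
def load(n):
    d=dict(np.load(f"pics/{n}.npz")); d["fish"]=n.startswith("wrist"); return d
def snap(name,tag):
    from station import viewer
    d=viewer.get_image(name); np.savez(f"pics/{name}{tag}.npz",**d); cv2.imwrite(f"pics/{name}{tag}.png",d["img"][...,::-1]); return load(name+tag)
def blobs(m,amin=20):
    n,l,s,c=cv2.connectedComponentsWithStats(m.astype(np.uint8)); 
    return [(l==i,s[i],c[i]) for i in range(1,n) if s[i,4]>=amin]
def cream(im):
    h=cv2.cvtColor(im,cv2.COLOR_RGB2HSV); return (h[...,0]>20)&(h[...,0]<36)&(h[...,1]>45)&(h[...,2]>150)
def tool():
    from station import status
    o=status.get_obs(); return np.array(o["tool_pos"]),R.from_rotvec(o["tool_rot"]).as_matrix(),o
def togo(P,Rt=None):
    p,M,o=tool(); 
    if Rt is not None: print("turn first /5deg",np.round(R.from_matrix(M.T@Rt).as_rotvec()/np.radians(5),2))
    B=M if Rt is None else Rt
    print("t",o["t"],"shift/30mm",np.round(B.T@(np.array(P)-p)/.03,2))
def rot(yaw,tilt,sgn=1):
    # tool y along +-(direction yaw), tool z down, tilted by tilt toward that direction (tool z swings to +x-ish)
    Z=np.array([0,0,-1.]); X=np.array([np.cos(yaw),np.sin(yaw),0]); 
    z=Z*np.cos(tilt)+X*np.sin(tilt); y=sgn*(X*np.cos(tilt)-Z*np.sin(tilt)); return np.stack([np.cross(y,z),y,z],1)
E
python3 - <<'E'
from h import *
d=load("top0"); im=d["img"]
for m,s,c in blobs(cream(im)): print("cream",s,c,onz(d,c,.05)[0])
hsv=cv2.cvtColor(im,cv2.COLOR_RGB2HSV)
k=(hsv[...,2]<45); k[:,:300]=0;k[:,400:]=0;k[:150]=0;k[250:]=0
for m,s,c in blobs(k):
    q=cv2.minAreaRect(np.argwhere(m)[:,::-1].astype(np.float32)); print("black",s,c,q,onz(d,q[0],.012)[0])
    print(onz(d,cv2.boxPoints(q),.012)[:,:2])
p,M,o=tool(); print(M)
w=load("wrist0"); o,v=ray(w,[280,210]); print("wristcam",o,v, "in tool",M.T@(o-p),M.T@v[0])
E
```

```text
cream [212 194  30   3  43] [226.97674419 194.72093023] [0.56218436 0.16639868 0.05      ]
cream [206 215  24   2  34] [218.08823529 215.64705882] [0.49771632 0.19107632 0.05      ]
cream [224 237  17   2  23] [230.95652174 237.65217391] [0.43199099 0.14995103 0.05      ]
black [330 172  41  21 506] [352.47826087 182.44664032] ((350.1176452636719, 184.47059631347656), (16.97749137878418, 38.80569839477539), 75.96376037597656) [ 0.60784313 -0.21177707  0.012     ]
[[ 0.61769813 -0.1466848 ]
 [ 0.64987343 -0.2639167 ]
 [ 0.59800917 -0.27673033]
 [ 0.56606656 -0.15995221]]
black [334 203  39  22 496] [353.34072581 213.3266129 ] ((353.7353210449219, 214.94122314453125), (17.220027923583984, 38.80569839477539), 75.96376037597656) [ 0.51257954 -0.22336964  0.012     ]
[[ 0.5226243  -0.15868334]
 [ 0.55437361 -0.27506201]
 [ 0.50255665 -0.28791509]
 [ 0.47103832 -0.17199   ]]
[[-9.47385970e-01  3.20092713e-01 -6.91857223e-04]
 [ 3.20093402e-01  9.47384894e-01 -1.44112713e-03]
 [ 1.94160788e-04 -1.58676256e-03 -9.99998722e-01]]
wristcam [0.12867405 0.61597816 0.37214968] [[ 0.28098579 -0.0933732  -0.95515885]] in tool [ 7.52281712e-02  2.41367323e-05 -1.41794362e-01] [-0.29627559  0.00299676  0.95509779]
```

```bash
A='[0,0,0,-1,-0.73,0.07,-0.06]'
python3 -m jog '[[0,0,0,-1,-0.73,0.07,-0.06],[0,0,0,-1,-0.73,0.07,-0.06],[0,0,0,-1,-0.73,0.07,-0.06],[0,0,0,-1,-0.73,0.07,-0.06],[0,0,0,-1,-0.73,0.07,-0.06]]' 30 | tail -3
python3 -m jog '[[0,0,0,-1,-0.73,0.07,-0.06],[0,0,0,-1,-0.73,0.07,-0.06],[0,0,0,-1,-0.73,0.07,-0.06],[0,0,0,-1,-0.73,0.07,-0.06],[0,0,0,-1,-0.73,0.07,-0.06]]'  >/dev/null
python3 -m jog '[[0,0,0,-1,-0.73,0.07,-0.06],[0,0,0,-1,-0.73,0.07,-0.06],[0,0,0,-1,-0.73,0.07,-0.06],[0,0,0,-1,-0.73,0.07,-0.06],[0,0,1,0,0,0,-0.06]]'  >/dev/null
python3 -m jog '[[0,0,1,0,0,0,-0.06],[0,0,1,0,0,0,-0.06],[0,0,1,0,0,0,-0.06],[0,0,1,0,0,0,-0.06],[0,0,1,0,0,0,-0.06]]'  >/dev/null
python3 -m jog '[[0,0,1,0,0,0,-0.06],[0,0,1,0,0,0,-0.06],[0,0,1,0,0,0,-0.06],[0,0,1,0,0,0,-0.06],[0,0,1,0,0,0,-0.06]]'  >/dev/null
python3 -m jog '[[0,0,1,0,0,0,-0.06],[0,0,1,0,0,0,-0.06],[0,0,1,0,0,0,-0.06],[0,0,0.3,0,0,0,-0.06],[0,0,0,0,0,0,-0.06]]'
python3 - <<'E'
from h import *
p,M,o=tool(); print(p,M,o["q"],o["opening"],o["t"])
d=snap("wrist",1)
for m,s,c in blobs(cream(d["img"])): print("cream",s,c,onz(d,c,.05)[0])
E
```

```text
contact_force: [0.4, -0.1, 0.2]
opening: 0.0403
grip_force: 0.0
t: 3.9
tool_pos: [0.4997, 0.1672, 0.2017]
tool_rot: [-2.224, -2.219, 0.0]
contact_force: [-0.3, -0.4, 0.1]
opening: 0.0401
grip_force: 0.0
[0.49968907 0.1671732  0.20170086] [[ 2.06019671e-03  9.99997822e-01 -3.35460492e-04]
 [ 9.99997874e-01 -2.06022524e-03 -8.47355105e-05]
 [-8.54264501e-05 -3.35285207e-04 -9.99999940e-01]] [ 1.81571193e-01 -1.63817206e-01  1.87058516e+00 -2.29777359e-05
  1.43516995e+00  1.83634516e-01] 0.04010930840036184 3.9Traceback (most recent call last):
  File "<stdin>", line 3, in <module>
  File "h.py", line 22, in snap
    d=viewer.get_image(name); np.savez(f"pics/{name}{tag}.npz",**d); cv2.imwrite(f"pics/{name}{tag}.png",d["img"][...,::-1]); return load(name+tag)
                                                                                                                                          ~~~~^~~~
TypeError: can only concatenate str (not "int") to str
```

View pics/wrist1.png

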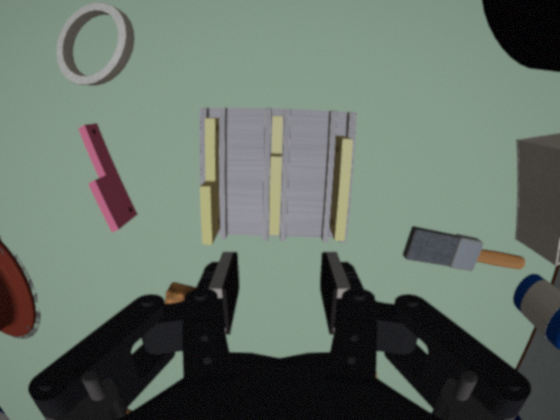

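The wrist view shows the L on the left at (209,180), with its tall half below (rows 185–243). The T is in the middle at (276,175) and the plain plate on the right at (343,190). Next I'll measure their top faces.

```bash
sed -i 's/load(name+tag)/load(f"{name}{tag}")/' h.py
python3 - <<'E'
from h import *
d=load("wrist1"); im=d["img"]; h=cv2.cvtColor(im,cv2.COLOR_RGB2HSV)
for r in (140,215): print(r,h[r,200:222].tolist(),'\n',h[r,266:288].tolist())
m=(h[...,0]>18)&(h[...,0]<36)&(h[...,1]>45)&(h[...,2]>130); m[260:]=0
for b,s,c in blobs(m): 
    q=cv2.minAreaRect(np.argwhere(b)[:,::-1].astype(np.float32)); print(s,c,q)
    for z in (.033,.049,.057): print(z,onz(d,[q[0]],z)[0],onz(d,cv2.boxPoints(q),z)[:,:2].round(4).tolist())
E
```

```text
140 [[100, 5, 142], [126, 9, 142], [125, 11, 143], [135, 4, 140], [30, 19, 151], [28, 51, 165], [29, 64, 174], [29, 69, 174], [28, 70, 176], [28, 68, 177], [29, 67, 175], [29, 65, 176], [29, 69, 174], [29, 68, 168], [29, 71, 148], [25, 83, 117], [23, 97, 89], [21, 95, 78], [19, 32, 89], [120, 2, 114], [115, 11, 137], [124, 14, 141]] 
 [[120, 13, 141], [120, 14, 144], [120, 13, 142], [125, 11, 136], [0, 2, 134], [26, 24, 150], [29, 47, 168], [28, 56, 177], [29, 58, 175], [29, 61, 177], [29, 59, 177], [28, 59, 176], [28, 59, 177], [29, 58, 177], [28, 55, 175], [30, 44, 163], [28, 25, 151], [15, 7, 140], [135, 7, 141], [115, 11, 143], [125, 11, 141], [125, 11, 144]]
215 [[42, 45, 165], [32, 60, 171], [29, 71, 176], [30, 72, 176], [29, 73, 177], [29, 72, 177], [28, 75, 177], [28, 74, 176], [29, 75, 176], [28, 76, 172], [28, 78, 154], [26, 84, 121], [24, 97, 89], [22, 105, 78], [21, 103, 77], [23, 106, 77], [22, 103, 79], [23, 105, 78], [22, 83, 80], [22, 29, 96], [120, 4, 122], [124, 12, 144]] 
 [[116, 12, 148], [120, 8, 150], [0, 2, 146], [28, 27, 151], [29, 55, 168], [29, 66, 175], [29
[... 1865 characters left out ...]
0.16477297 0.049     ] [[0.4874, 0.1258], [0.4908, 0.2017], [0.5003, 0.2014], [0.4975, 0.1254]]
0.057 [0.49420756 0.16685633 0.057     ] [[0.4877, 0.1289], [0.4911, 0.2028], [0.5003, 0.2025], [0.4975, 0.1285]]
[200 186  13  59 583] [205.75471698 214.31560892] ((205.74888610839844, 214.97119140625), (58.264617919921875, 10.415376663208008), 87.79740142822266)
0.033 [0.42326266 0.13982661 0.033     ] [[0.4186, 0.1702], [0.4294, 0.1705], [0.4277, 0.1078], [0.4163, 0.1071]]
0.049 [0.42714115 0.14506353 0.049     ] [[0.4228, 0.1739], [0.433, 0.1741], [0.4313, 0.1147], [0.4205, 0.1141]]
0.057 [0.42908039 0.14768199 0.057     ] [[0.4248, 0.1757], [0.4348, 0.176], [0.4332, 0.1181], [0.4226, 0.1175]]
```

```bash
python3 -m jog '[[0,0,0.36,0,0,0,-0.06],[0,0,0,-0.09,-0.78,0.3,-0.06],[0,0,0,-0.05,-0.78,0.3,-0.06],[0,0,0,0,-0.78,0.3,-0.06],[0,0,0,0,0,0,-0.06]]' | head -3
python3 - <<'E'
from h import *
togo([.4295,.162,.038],rot(np.radians(-1.9),0))
d=snap("wrist",2); im=d["img"]; h=cv2.cvtColor(im,cv2.COLOR_RGB2HSV)
m=(h[...,0]>18)&(h[...,0]<36)&(h[...,1]>45)&(h[...,2]>130); m[300:]=0
for b,s,c in blobs(m,200):
    q=cv2.minAreaRect(np.argwhere(b)[:,::-1].astype(np.float32))
    for z in (.033,.057): print(s,z,onz(d,[c],z)[0],onz(d,cv2.boxPoints(q),z)[:,:2].round(4).tolist())
E
```

```text
t: 4.58
tool_pos: [0.4282, 0.1654, 0.174]
tool_rot: [-2.259, -2.183, 0.002]
turn first /5deg [-0.01  0.   -0.01]
t 4.575 shift/30mm [-0.11  0.05  4.53]
[350 113  11  41 414] 0.033 [0.49547318 0.220056   0.033     ] [[0.4909, 0.2383], [0.4999, 0.2384], [0.5, 0.2027], [0.4908, 0.2027]]
[350 113  11  41 414] 0.057 [0.48988599 0.2217238  0.057     ] [[0.4857, 0.2384], [0.4939, 0.2385], [0.494, 0.2058], [0.4856, 0.2059]]
[277 115  11  70 733] 0.033 [0.43050713 0.20627817 0.033     ] [[0.4273, 0.2373], [0.4358, 0.237], [0.4341, 0.176], [0.4252, 0.1763]]
[277 115  11  70 733] 0.057 [0.43043105 0.20911475 0.057     ] [[0.4275, 0.2375], [0.4353, 0.2373], [0.4337, 0.1814], [0.4256, 0.1816]]
[414 138  21 106 989] 0.033 [0.56622564 0.16733588 0.033     ] [[0.5601, 0.1129], [0.5636, 0.2179], [0.5745, 0.2172], [0.5719, 0.1109]]
[414 138  21 106 989] 0.057 [0.55463648 0.17347596 0.057     ] [[0.549, 0.1236], [0.5522, 0.2197], [0.5622, 0.2191], [0.5598, 0.1218]]
[345 157  22  85 919] 0.033 [0.4976356 0.1610501 0.033    ] [[0.4866, 0.1197], [0.4934, 0.2003], [0.5084, 0.1986], [0.5026, 0.117]]
[345 157  22  85 919] 0.057 [0.49186497 0.16772341 0.057     ] [[0.4817, 0.1298], [0.488, 0.2037], [0.5017, 0.2021], [0.4964, 0.1274]]
[277 191  12  64 723] 0.033 [0.42872053 0.14025607 0.033     ] [[0.425, 0.1698], [0.4348, 0.1695], [0.4334, 0.1076], [0.4228, 0.108]]
[277 191  12  64 723] 0.057 [0.42879601 0.14869335 0.057     ] [[0.4254, 0.1758], [0.4344, 0.1755], [0.433, 0.1188], [0.4234, 0.1191]]
```

```bash
python3 -m jog '[[0,0,0,-0.11,0.04,1,-0.06],[0,0,0,0,0,1,-0.06],[0,0,0,0,0,1,-0.06],[0,0,0,0,0,0.9,-0.06],[0,0,0,0,0,0.63,-0.06]]' 30 
python3 -m jog '[[0,0,0,0,0,0,-1],[0,0,0,0,0,0,-1],[0,0,0,0,0,0,-1],[0,0,0,0,0,0,-1],[0,0,0,0,0,0,-1]]' 40
python3 -m jog '[[0,0,0,0,0,-0.5,-1],[0,0,0,0,0,-1,-1],[0,0,0,0,0,-1,-1],[0,0,0,0,0,-1,-1],[0,0,0,0,0,-1,-1]]'
python3 - <<'E'
from h import *
togo([.45,.07,.24]); snap("wrist",3)
E
```

```text
t: 5.25
tool_pos: [0.4315, 0.162, 0.0383]
tool_rot: [2.26, 2.182, 0.0]
contact_force: [0.5, 0.4, 0.7]
opening: 0.0399
grip_force: 0.0
t: 5.88
tool_pos: [0.4312, 0.1622, 0.0398]
tool_rot: [2.259, 2.183, 0.002]
contact_force: [0.3, 0.0, 1.9]
opening: 0.0091
grip_force: 44.5
t: 6.5
tool_pos: [0.4305, 0.1621, 0.176]
tool_rot: [2.259, 2.183, 0.001]
contact_force: [0.3, 0.0, -1.1]
opening: 0.0088
grip_force: 44.2
t 6.5 shift/30mm [-3.04  0.76 -2.13]
```

View pics/wrist3.png

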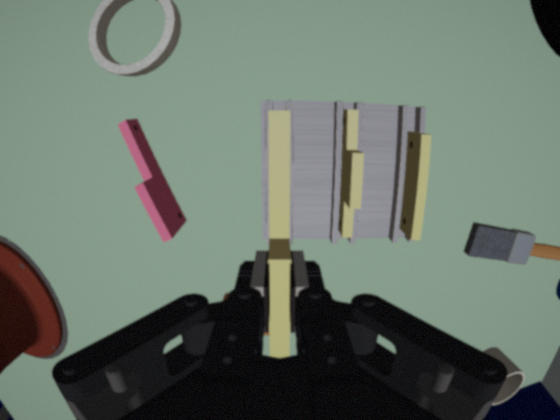

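Wrist view: the L is clamped between the fingers at column 280, hanging free. The T at (352,175) and the plate at (417,185) haven't moved. Next I'll yaw to the tray heading and look at the trays with the bracket out of the way.

```bash
python3 -m jog '[[0,0,-0.86,0,0,-0.62,-1],[0,0,-0.86,0,0,-0.62,-1],[0,0,-0.86,0,0,-0.62,-1],[0,0,-0.86,0,0,-0.62,-1],[0,0,0,-0.5,-0.12,0,-1]]' >/dev/null
python3 -m jog '[[0,0,0,-0.98,-0.24,0,-1],[0,0,0,-0.98,-0.24,0,-1],[0,0,0,-0.98,-0.24,0,-1],[0,0,0,-0.98,-0.24,0,-1],[0,0,0,-0.98,-0.24,0,-1]]' >/dev/null
python3 -m jog '[[0,0,0,-0.98,-0.24,0,-1],[0,0,0,-0.98,-0.24,0,-1],[0,0,0,-0.98,-0.24,0,-1],[0,0,0,-0.98,-0.24,0,-1],[0,0,0,-0.98,-0.24,0,-1]]' >/dev/null
python3 -m jog '[[0,0,0,-0.98,-0.24,0,-1],[0,0,0,-0.45,-0.12,0,-1],[0,0,0,0,0,0,-1],[0,0,0,0,0,0,-1]]'
python3 - <<'E'
from h import *
d=snap("wrist",4)
p,M,o=tool(); print(p,M[:,1],o["q"])
d3=load("wrist3"); print("end/step px check (pose3 tcp .4305,.1621,.176):",onz(d3,[[280,110],[280,240]],.1692))
k=cv2.cvtColor(d["img"],cv2.COLOR_RGB2HSV)[...,2]<40; k[270:]=0
for b,s,c in blobs(k,500):
    q=cv2.minAreaRect(np.argwhere(b)[:,::-1].astype(np.float32)); print(s,q)
E
```

```text
t: 8.93
tool_pos: [0.4395, -0.1995, 0.2481]
tool_rot: [-1.907, -2.496, -0.0]
contact_force: [1.1, 0.7, -1.2]
opening: 0.0089
grip_force: 44.2
[ 0.43962905 -0.19933827  0.24826468] [9.64658939e-01 2.63501672e-01 2.53554275e-05] [-5.80192105e-01 -3.07874167e-01  1.91301470e+00  2.85858741e-04
  1.53673699e+00 -8.46852257e-01]
end/step px check (pose3 tcp .4305,.1621,.176): [[0.43213911 0.23737981 0.1692    ]
 [0.43012458 0.17471874 0.1692    ]]
[ 310  160   46   94 2928] ((331.27874755859375, 206.31858825683594), (42.77172088623047, 93.59223175048828), 3.8140745162963867)
[ 379  173   47   89 2437] ((402.3332214355469, 217.54299926757812), (36.695777893066406, 92.17134857177734), 7.352379322052002)
```

View pics/wrist4.png

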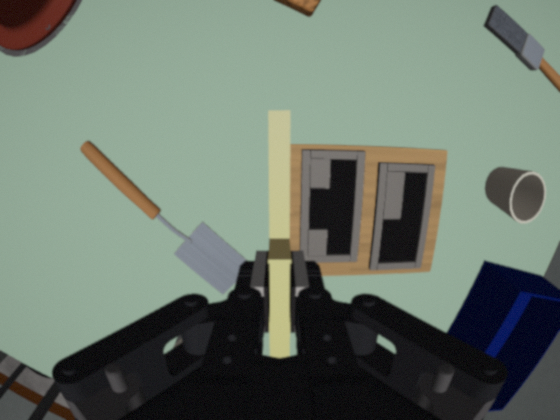

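Wrist view: the T tray is at (333,205) and the L tray at (403,217), with its solid corner at upper left. Both are clear of the held bracket. The scraper is at (165,210). Next I'll measure the compartments precisely.

```bash
cat > tray.py <<'E'
from h import *
def tray(d,c0,yaw):
    v=cv2.GaussianBlur(d["img"].max(2).astype(np.float32),(0,0),.7); k=v<48; k[272:]=0
    out=[]
    for b,s,c in sorted(blobs(k,1500),key=lambda t:t[2][0]):
        cn=max(cv2.findContours(b.astype(np.uint8),0,cv2.CHAIN_APPROX_NONE)[0],key=len)[:,0].astype(float)
        f=lambda z,y:(onz(d,cn,z)[:,:2])@np.array([[np.cos(y),-np.sin(y)],[np.sin(y),np.cos(y)]])
        y=yaw
        for _ in range(3):
            a=f(.010,y); e=a[:,0]>np.percentile(a[:,0],99)-.004; m=abs(a[:,1]-np.median(a[:,1]))<.05; e&=m
            y-= np.polyfit(a[e,1],a[e,0],1)[0]
        a=f(.010,y);t=f(.015,y); px=.0005
        xr=np.median(a[(a[:,0]>a[:,0].max()-.004)&m,0])+px
        yb=np.median(a[(a[:,1]<a[:,1].min()+.004),1])-px
        yt=np.median(t[(t[:,1]>t[:,1].max()-.004),1])+px
        xl=np.median(t[t[:,0]<t[:,0].min()+.004,0])-px
        C=np.array([(xr+xl)/2,(yt+yb)/2]); w=np.array([np.cos(y)*C[0]-np.sin(y)*C[1],np.sin(y)*C[0]+np.cos(y)*C[1]])
        print("yaw",np.degrees(y).round(2),"size",((xr-xl)*1e3).round(1),((yt-yb)*1e3).round(1),"centre",w.round(4)); out.append((w,y))
    return out
if __name__=="__main__":
    import sys
    tray(load(sys.argv[1]),None,np.radians(15.3))
E
python3 tray.py wrist4
python3 - <<'E'
from h import *
d=load("top0"); print("scraper", onz(d,[[390,245],[405,255],[385,272],[358,322]],.01)[:,:2])
d=load("wrist4"); print(onz(d,[[85,145],[155,212],[205,225],[225,290]],.01)[:,:2])
E
```

```text
yaw 14.93 size 54.0 121.6 centre [ 0.5113 -0.2224]
yaw 15.21 size 55.0 122.5 centre [ 0.6065 -0.2101]
scraper [[ 0.42217316 -0.33521808]
 [ 0.39251107 -0.3809459 ]
 [ 0.33954617 -0.3195477 ]
 [ 0.18818217 -0.23761863]]
[[ 0.17849495 -0.22285183]
 [ 0.29616783 -0.28638161]
 [ 0.36465527 -0.28527752]
 [ 0.40871507 -0.37138864]]
```

```bash
cat > plan.py <<'E'
from h import *
import sys
T=dict(L=([.6065,-.2101],15.1),T=([.5113,-.2224],15.0))
def target(k,ax,ay,az,tilt):  # tray frame mm, z above compartment floor (world .010)
    c,y=T[k]; y=np.radians(y); P=np.array(c)+np.array([[np.cos(y),-np.sin(y)],[np.sin(y),np.cos(y)]])@np.array([ax,ay])/1e3
    return [*P,.010+az/1e3],rot(y,np.radians(tilt))
def where(k):
    p,M,o=tool(); c,y=T[k]; y=np.radians(y); a=np.array([[np.cos(y),np.sin(y)],[-np.sin(y),np.cos(y)]])@(p[:2]-c)*1e3
    z=M[:,2]; print(k,"tray mm",a.round(1),(1e3*p[2]-10).round(1),"tilt",np.degrees(np.arccos(-z[2])).round(1),"head",np.degrees(np.arctan2(z[1],z[0])).round(1),"F",np.round(o["contact_force"],1),"grip",round(o["grip_force"],1),"open",round(1e3*o["opening"],1),"t",o["t"])
if __name__=="__main__":
    k=sys.argv[1]; where(k); togo(*target(k,*map(float,sys.argv[2:6])))
E
python3 -m jog '[[0.5,0,0,0,0,0,-1],[1,0,0,0,0,0,-1]]' | head -3
python3 plan.py L -2.6 -15.3 80 60
```

```text
t: 9.22
tool_pos: [0.4396, -0.1999, 0.2489]
tool_rot: [-1.856, -2.429, 0.164]
L tray mm [-158.5   53.4] 238.9 tilt 7.7 head -164.3 F [ 1.  -0.9 -0.7] grip 44.2 open 8.7 t 9.225
turn first /5deg [-13.54  -0.     0.03]
t 9.225 shift/30mm [-2.29 -1.99  7.15]
```

```bash
python3 -m jog '[[-1,0,0,0,0,0,-1],[-1,0,0,0,0,0,-1],[-1,0,0,0,0,0,-1],[-1,0,0,0,0,0,-1],[-1,0,0,0,0,0,-1]]' >/dev/null
python3 -m jog '[[-1,0,0,0,0,0,-1],[-1,0,0,0,0,0,-1],[-1,0,0,0,0,0,-1],[-1,0,0,0,0,0,-1],[-1,0,0,0,0,0,-1]]' >/dev/null
python3 -m jog '[[-1,0,0,0,0,0,-1],[-1,0,0,0,0,0,-1],[-1,0,0,0,0,0,-1],[-0.54,0,0.03,0,0,0,-1],[0,0,0,0,0,0,-1]]' 
python3 plan.py L -2.6 -15.3 80 60
```

```text
t: 11.1
tool_pos: [0.4395, -0.1995, 0.2473]
tool_rot: [1.396, 1.822, 1.058]
contact_force: [0.0, -0.7, 0.4]
opening: 0.009
grip_force: 44.3
L tray mm [-158.5   53.8] 237.3 tilt 60.1 head 15.4 F [ 0.  -0.7  0.4] grip 44.3 open 9.0 t 11.1
turn first /5deg [ 0.02 -0.05 -0.03]
t 11.1 shift/30mm [-2.3  -1.94  7.12]
```

```bash
python3 -m jog '[[0,0,0,-0.46,0,0.9,-1],[0,0,0,-0.46,0,1,-1],[0,0,0,-0.46,0,1,-1],[0,0,0,-0.46,-0.3,1,-1],[0,0,0,-0.46,-0.4,1,-1]]' >/dev/null
python3 -m jog '[[0,0,0,0,-0.4,1,-1],[0,0,0,0,-0.4,1,-1],[0,0,0,0,-0.44,0.22,-1],[0,0,0,0,0,0,-1]]' >/dev/null
python3 plan.py L -3.6 -15.3 24 60
python3 - <<'E'
from h import *
s=snap("scene",1); w=snap("wrist",5)["img"]; t=snap("top",1)
a=cv2.resize(s["img"][170:290,140:300],(533,400),interpolation=2); b=cv2.resize(w,(267,200))
c=cv2.resize(t["img"][140:250,300:400],(267,200)); cv2.imwrite("pics/c2.png",np.hstack([a,np.vstack([b,c])])[...,::-1])
E
```

```text
L tray mm [ -1.3 -14.2] 80.3 tilt 60.1 head 15.4 F [ 0.6 -0.1  0.2] grip 44.3 open 8.5 t 12.225
turn first /5deg [ 0.02 -0.06 -0.02]
t 12.225 shift/30mm [-0.04 -1.66  0.87]
```

View pics/c2.png

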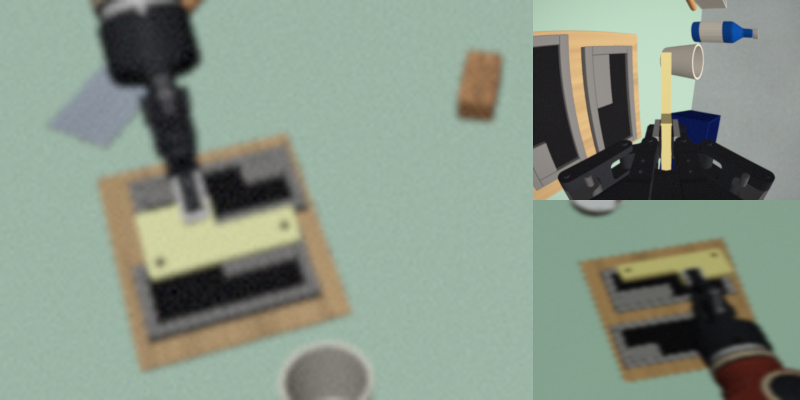

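The composite shows the L tilted over the far tray with its straight edge far and its low arm on the +y side, as required. Nothing else is touched, so I'll lower it.

```bash
python3 -m jog '[[0,0,0,-0.03,-0.5,0.26,-1],[0,0,0,0,-0.5,0.26,-1],[0,0,0,0,-0.4,0.21,-1],[0,0,0,0,-0.26,0.14,-1],[0,0,0,0,0,0,-1]]' >/dev/null
python3 plan.py L -3.6 -15.2 21.7 60
```

```text
L tray mm [ -4.2 -16. ] 25.0 tilt 60.2 head 15.3 F [0.5 0.1 0.2] grip 44.3 open 8.9 t 13.0
turn first /5deg [ 0.04 -0.03 -0.03]
t 13.0 shift/30mm [ 0.03 -0.08  0.07]
```

```bash
python3 -m jog '[[0,0,0,0.02,-0.04,0.025,-1],[0,0,0,0,-0.04,0.025,-1],[0,0,0,0,0,0,-1]]' >/dev/null; python3 plan.py L -3.6 -15.2 21.7 60
python3 -m jog '[[0,0,0,0,-0.03,0.017,-1],[0,0,0,0,0,0,-1]]' >/dev/null; python3 plan.py L -3.6 -15.2 21.7 60
python3 -m jog '[[0,0,0,0,-0.03,0.017,-1],[0,0,0,0,0,0,-1]]' >/dev/null; python3 plan.py L -3.6 -15.2 21.7 60
```

```text
L tray mm [ -3.9 -15.7] 22.8 tilt 60.2 head 15.2 F [-0.2 -0.6 -0.2] grip 44.3 open 9.1 t 13.375
turn first /5deg [ 0.04 -0.02 -0.01]
t 13.375 shift/30mm [ 0.02 -0.03  0.03]
L tray mm [ -3.9 -15.7] 21.8 tilt 60.2 head 15.2 F [-0.1 -0.5  0.1] grip 44.3 open 8.9 t 13.625
turn first /5deg [ 0.04 -0.02 -0.02]
t 13.625 shift/30mm [0.02 0.   0.01]
L tray mm [ -3.6 -15.9] 21.5 tilt 60.3 head 15.2 F [-3.1 -0.1  5. ] grip 45.0 open 8.8 t 13.875
turn first /5deg [ 0.06 -0.02 -0.01]
t 13.875 shift/30mm [ 0.02  0.   -0.  ]
```

```bash
python3 -m jog '[[0,0,0,0.02,0.025,0.025,-1],[0,0,0,0,0,0,-1]]' >/dev/null; python3 plan.py L -2.6 -15.2 21.7 60
python3 -m jog '[[0,0,0,0,0.015,0.025,-1],[0,0,0,0,0,0,-1]]' >/dev/null; python3 plan.py L -2.6 -15.2 21.7 60
```

```text
L tray mm [ -2.6 -15.7] 21.5 tilt 60.3 head 15.2 F [-1.4 -1.5  3.9] grip 44.8 open 8.8 t 14.125
turn first /5deg [ 0.05 -0.01 -0.01]
t 14.125 shift/30mm [ 0.02  0.01 -0.  ]
L tray mm [ -2.1 -15.7] 21.5 tilt 60.3 head 15.2 F [-5.9 -1.7  7.6] grip 45.5 open 9.1 t 14.375
turn first /5deg [ 0.05 -0.01 -0.01]
t 14.375 shift/30mm [ 0.02 -0.   -0.02]
```

```bash
python3 -m jog '[[0,0,0,0.02,-0.005,-0.015,-1],[0,0,0,0,0,0,-0.7],[0,0,0,0,0,0,-0.62],[0,0,0,0,0,0,-0.62]]' >/dev/null; python3 plan.py L -2.6 -15.2 21.7 60
python3 -m jog '[[0,0,0,0,0,-0.6,-0.62],[0,0,0,0,0,-1,-0.62],[0,0,0,0,0,-1,-0.62],[0,0,0,0,0.8,-1,-0.62],[0,0,0,0,1,-1,-0.62]]' >/dev/null; python3 plan.py L -60 15 180 40
python3 - <<'E'
from h import *
s=snap("scene",2); w=snap("wrist",6)["img"]; t=snap("top",2)
a=cv2.resize(s["img"][170:290,140:300],(533,400),interpolation=2); b=cv2.resize(w,(267,200))
c=cv2.resize(t["img"][140:250,300:400],(267,200)); cv2.imwrite("pics/c3.png",np.hstack([a,np.vstack([b,c])])[...,::-1])
E
```

```text
L tray mm [ -2.8 -13.7] 20.1 tilt 60.1 head 15.3 F [ 0.4 -0.4 -0.8] grip 0.1 open 16.3 t 14.875
turn first /5deg [ 0.03 -0.03 -0.02]
t 14.875 shift/30mm [-0.05  0.05 -0.02]
L tray mm [-96.4 -14. ] 136.1 tilt 60.1 head 15.3 F [-0.6  0.1  1.2] grip 0.0 open 16.1 t 15.5
turn first /5deg [ 4.03 -0.04 -0.04]
t 15.5 shift/30mm [ 0.97  1.87 -0.34]
```

View pics/c3.png

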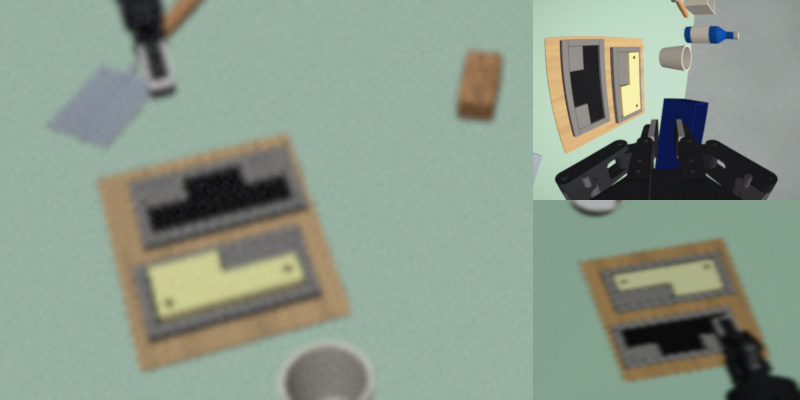

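L is seated flat in its compartment in all three views. Next I'll bring the tool upright and return for the T.

```bash
python3 -m jog '[[1,0,0,0,0,0,-0.06],[1,0,0,0,0,0,-0.06],[1,0,0,0,0,0,-0.06],[1,0,0,0,0,0,-0.06],[1,0,0,0,0,0,-0.06]]' >/dev/null
python3 -m jog '[[1,0,0,0,0,0,-0.06],[1,0,0,0,0,0,-0.06],[1,0,0,0,0,0,-0.06],[1,0,0,0,0,0,-0.06],[1,0,0,0,0,0,-0.06]]' >/dev/null
python3 -m jog '[[1,0,0,0,0,0,-0.06],[1,0,0,0,0,0,-0.06],[0,0,1,0,0,-0.3,-0.06],[0,0,1,0,0,-0.3,-0.06],[0,0,1,0,0,-0.3,-0.06]]' >/dev/null
python3 -m jog '[[0,0,0.42,0,0,0,-0.06],[0,0,0,0,0,0,-0.06]]' >/dev/null
python3 - <<'E'
from h import *
print(tool()[0]); togo([.495,.1785,.17],rot(np.radians(-1.9),0))
d=snap("wrist",7)
E
```

```text
[ 0.51767229 -0.24874115  0.17167929]
turn first /5deg [ 0.01 -0.05  0.01]
t 17.775 shift/30mm [14.21 -1.23  0.06]
```

```bash
python3 -m jog '[[0,0,0,0.95,-0.08,0,-0.06],[0,0,0,0.95,-0.08,0,-0.06],[0,0,0,0.95,-0.08,0,-0.06],[0,0,0,0.95,-0.08,0,-0.06],[0,0,0,0.95,-0.08,0,-0.06]]' >/dev/null
python3 -m jog '[[0,0,0,0.95,-0.08,0,-0.06],[0,0,0,0.95,-0.08,0,-0.06],[0,0,0,0.95,-0.08,0,-0.06],[0,0,0,0.95,-0.08,0,-0.06],[0,0,0,0.95,-0.08,0,-0.06]]' >/dev/null
python3 -m jog '[[0,0,0,0.95,-0.08,0,-0.06],[0,0,0,0.95,-0.08,0,-0.06],[0,0,0,0.95,-0.08,0,-0.06],[0,0,0,0.95,-0.08,0,-0.06],[0,0,0,0.95,-0.1,0,-0.06]]' >/dev/null
python3 -m jog '[[0,0,0,0,0,0,-0.06]]' >/dev/null
python3 - <<'E'
from h import *
togo([.495,.1785,.038],rot(np.radians(-1.9),0))
d=snap("wrist",8); im=d["img"]; h=cv2.cvtColor(im,cv2.COLOR_RGB2HSV)
m=(h[...,0]>18)&(h[...,0]<36)&(h[...,1]>45)&(h[...,2]>130); m[290:]=0
for b,s,c in blobs(m,200):
    q=cv2.minAreaRect(np.argwhere(b)[:,::-1].astype(np.float32))
    for z in (.033,.057): print(s,z,onz(d,[c],z)[0].round(4),onz(d,cv2.boxPoints(q),z)[:,:2].round(4).tolist())
E
```

```text
turn first /5deg [ 0.02 -0.03  0.03]
t 19.825 shift/30mm [-0.06 -0.01  4.53]
[275 131  11  42 424] 0.033 [0.4959 0.2205 0.033 ] [[0.4924, 0.2389], [0.5011, 0.2386], [0.5001, 0.2024], [0.4913, 0.2026]]
[275 131  11  42 424] 0.057 [0.4959 0.2234 0.057 ] [[0.4927, 0.2402], [0.5006, 0.2399], [0.4998, 0.2068], [0.4917, 0.207]]
[ 345  155   17  109 1144] 0.033 [0.5627 0.1672 0.033 ] [[0.5563, 0.1116], [0.5596, 0.2171], [0.5699, 0.2164], [0.5677, 0.1101]]
[ 345  155   17  109 1144] 0.057 [0.5571 0.1746 0.057 ] [[0.5512, 0.1237], [0.5543, 0.2203], [0.5637, 0.2196], [0.5616, 0.1223]]
[274 177  12  82 881] 0.033 [0.4943 0.1607 0.033 ] [[0.4903, 0.1982], [0.5, 0.1979], [0.4982, 0.1191], [0.4876, 0.1194]]
[274 177  12  82 881] 0.057 [0.4945 0.1686 0.057 ] [[0.4908, 0.2029], [0.4997, 0.2027], [0.498, 0.1305], [0.4883, 0.1308]]
```

```bash
python3 -m jog '[[0,0,0,-0.04,-0.01,1,-0.06],[0,0,0,0,0,1,-0.06],[0,0,0,0,0,1,-0.06],[0,0,0,0,0,0.9,-0.06],[0,0,0,0,0,0.63,-0.06]]' 40 | head -2
python3 -m jog '[[0,0,0,0,0,0,-1],[0,0,0,0,0,0,-1],[0,0,0,0,0,0,-1],[0,0,0,0,0,0,-1],[0,0,0,0,0,0,-1]]' 40
python3 -m jog '[[0,0,0,0,0,-0.5,-1],[0,0,0,0,0,-1,-1],[0,0,0,0,0,-1,-1],[0,0,0,0,0,-1,-1],[0,0,0,0,0,-1,-1]]'
python3 -m jog '[[0,0,-0.85,0,0,-0.62,-1],[0,0,-0.85,0,0,-0.62,-1],[0,0,-0.85,0,0,-0.62,-1],[0,0,-0.85,0,0,-0.62,-1],[0,0,0,0,0,0,-1]]' |tail -2
python3 - <<'E'
from h import *
d=snap("wrist",9); p,M,o=tool(); print(p)
m=cream(d["img"]); m[:,:255]=0; m[:,305:]=0
for b,s,c in blobs(m,100): print(s,c)
togo([.5113-.06,-.2224,.25],rot(np.radians(15),0))
E
```

```text
t: 20.5
tool_pos: [0.4955, 0.1773, 0.037]
t: 21.12
tool_pos: [0.4964, 0.1786, 0.0392]
tool_rot: [2.259, 2.183, 0.008]
contact_force: [-0.4, -0.7, 1.5]
opening: 0.0088
grip_force: 44.5
t: 21.75
tool_pos: [0.4958, 0.1781, 0.1759]
tool_rot: [2.258, 2.183, 0.008]
contact_force: [0.1, 0.3, -0.7]
opening: 0.0087
grip_force: 44.3
opening: 0.0088
grip_force: 44.3
[0.49582409 0.17785964 0.24937482]
[ 269  144   21   74 1488] [278.85215054 179.81384409]
[ 268  237   24  114 2238] [279.07685433 290.55451296]
turn first /5deg [ 0.07 -0.02 -0.  ]
t 22.425 shift/30mm [-12.5   -4.89  -0.02]
```

```bash
python3 - <<'E'
from h import *
d=load("wrist9"); p,M,o=tool(); print("toolx of end(60), step(24) mm",(M.T@(onz(d,[[279,143.5],[279,217.5]],p[2]-.0062)-p).T)[0]*1e3)
E
python3 -m jog '[[0,0,0,-0.96,-0.376,0,-1],[0,0,0,-0.96,-0.376,0,-1],[0,0,0,-0.96,-0.376,0,-1],[0,0,0,-0.96,-0.376,0,-1],[0,0,0,-0.96,-0.376,0,-1]]' >/dev/null
python3 -m jog '[[0,0,0,-0.96,-0.376,0,-1],[0,0,0,-0.96,-0.376,0,-1],[0,0,0,-0.96,-0.376,0,-1],[0,0,0,-0.96,-0.376,0,-1],[0,0,0,-0.96,-0.376,0,-1]]' >/dev/null
python3 -m jog '[[0,0,0,-0.96,-0.376,0,-1],[0,0,0,-0.96,-0.376,0,-1],[0,0,0,-0.96,-0.376,0,-1],[0,0,0,0,0,0,-1]]' >/dev/null
python3 -m jog '[[-1,0,0,0,0,0,-1],[-1,0,0,0,0,0,-1],[-1,0,0,0,0,0,-1],[-1,0,0,0,0,0,-1],[-1,0,0,0,0,0,-1]]' >/dev/null
python3 -m jog '[[-1,0,0,0,0,0,-1],[-1,0,0,0,0,0,-1],[-1,0,0,0,0,0,-1],[-1,0,0,0,0,0,-1],[-1,0,0,0,0,0,-1]]' >/dev/null
python3 -m jog '[[-1,0,0,0,0,0,-1],[-1,0,0,0,0,0,-1],[0,0,0,0,0,0,-1]]' |head -3
python3 plan.py T -3.6 0 60 60
```

```text
toolx of end(60), step(24) mm [60.17631272 24.36063466]
t: 25.8
tool_pos: [0.4505, -0.2207, 0.2442]
tool_rot: [1.4, 1.818, 1.058]
T tray mm [-58.3  17.4] 234.2 tilt 60.1 head 15.3 F [ 1.1 -0.3  1.1] grip 44.4 open 8.8 t 25.8
turn first /5deg [ 0.02 -0.05 -0.07]
t 25.8 shift/30mm [-0.58 -4.12  4.48]
```

```bash
python3 -m jog '[[0,0,-0.07,-0.12,-0.8,0.9,-1],[0,0,0,-0.12,-0.82,0.9,-1],[0,0,0,-0.12,-0.83,0.9,-1],[0,0,0,-0.12,-0.83,0.9,-1],[0,0,0,-0.11,-0.84,0.88,-1]]' >/dev/null
python3 -m jog '[[0,0,0,0,0,0,-1]]' >/dev/null; python3 plan.py T -3.6 -0.3 24 60
python3 - <<'E'
from h import *
snap("wrist",10)
E
```

```text
T tray mm [-2.4  0.7] 59.8 tilt 60.0 head 15.5 F [-0.2  0.2 -0.3] grip 44.4 open 9.0 t 26.55
turn first /5deg [ 0.   -0.09 -0.  ]
t 26.55 shift/30mm [-0.03 -1.05  0.56]
```

```bash
python3 -m jog '[[0,-0.09,0,-0.03,-0.35,0.19,-1],[0,0,0,0,-0.35,0.19,-1],[0,0,0,0,-0.25,0.13,-1],[0,0,0,0,-0.1,0.05,-1],[0,0,0,0,0,0,-1]]' >/dev/null; python3 plan.py T -3.1 -0.3 22.4 60
python3 -m jog '[[0,0,0,0,-0.03,0.017,-1],[0,0,0,0,0,0,-1]]' >/dev/null; python3 plan.py T -3.1 -0.3 21.4 60
```

```text
T tray mm [-3.9 -2.8] 26.8 tilt 60.2 head 14.6 F [-0.  -0.7 -0.4] grip 44.4 open 8.7 t 27.225
turn first /5deg [0.04 0.07 0.05]
t 27.225 shift/30mm [ 0.08 -0.11  0.1 ]
T tray mm [-3.7 -3. ] 26.2 tilt 60.2 head 14.6 F [ 0.5 -0.  -0.2] grip 44.4 open 8.8 t 27.475
turn first /5deg [0.04 0.07 0.06]
t 27.475 shift/30mm [ 0.09 -0.13  0.1 ]
```

```bash
python3 -m jog '[[0,0.07,0,0.09,-0.04,0.04,-1],[0,0,0,0,-0.04,0.02,-1],[0,0,0,0,0,0,-1]]' >/dev/null; python3 plan.py T -3.1 -0.3 21.4 60
python3 -m jog '[[0,0,0,0,-0.03,0.017,-1],[0,0,0,0,0,0,-1]]' >/dev/null; python3 plan.py T -3.1 -0.3 21.4 60
python3 -m jog '[[0,0,0,0,-0.03,0.017,-1],[0,0,0,0,0,0,-1]]' >/dev/null; python3 plan.py T -3.1 -0.3 21.4 60
```

```text
T tray mm [-3.4 -0.1] 22.9 tilt 60.2 head 15.0 F [ 0.7 -0.3 -0.7] grip 44.4 open 8.9 t 27.85
turn first /5deg [ 0.04 -0.    0.05]
t 27.85 shift/30mm [-0.01 -0.04  0.03]
T tray mm [-3.4 -0.1] 21.9 tilt 60.2 head 15.0 F [-0.  -0.4 -1.1] grip 44.4 open 8.9 t 28.1
turn first /5deg [ 0.04 -0.    0.05]
t 28.1 shift/30mm [-0.01 -0.01  0.02]
T tray mm [-3.2 -0.3] 21.4 tilt 60.3 head 15.0 F [-0.2 -0.   2. ] grip 44.7 open 8.9 t 28.35
turn first /5deg [ 0.05 -0.    0.05]
t 28.35 shift/30mm [0. 0. 0.]
```

Floor contact is at the predicted height. Next I'll feel for the +x wall.

```bash
python3 -m jog '[[0,0,0,0,0.018,0.025,-1],[0,0,0,0,0,0,-1]]' >/dev/null; python3 plan.py T -2.1 -0.3 21.4 60
python3 -m jog '[[0,0,0,0,0.016,0.025,-1],[0,0,0,0,0,0,-1]]' >/dev/null; python3 plan.py T -2.1 -0.3 21.4 60
```

```text
T tray mm [-2.3 -0.5] 21.4 tilt 60.2 head 15.0 F [-0.7 -0.   2.6] grip 44.7 open 9.2 t 28.6
turn first /5deg [0.05 0.   0.06]
t 28.6 shift/30mm [0.01 0.   0.01]
T tray mm [-1.5 -0.5] 21.4 tilt 60.2 head 15.0 F [-2.1 -0.4  3.6] grip 44.9 open 8.7 t 28.85
turn first /5deg [0.04 0.   0.06]
t 28.85 shift/30mm [ 0.01 -0.01 -0.02]
```

```bash
python3 -m jog '[[0,0,0,0,-0.003,-0.01,-1],[0,0,0,0,0,0,-0.7],[0,0,0,0,0,0,-0.62],[0,0,0,0,0,0,-0.62]]' >/dev/null; python3 plan.py T -2.6 -0.3 21.7 60
python3 -m jog '[[0,0,0,0,0,-0.6,-0.62],[0,0,0,0,0,-1,-0.62],[0,0,0,0,0,-1,-0.62],[0,0,0,0,0.8,-1,-0.62],[0,0,0,0,1,-1,-0.62]]' >/dev/null
python3 -m jog '[[1,0,0,0,0,0,-0.62],[1,0,0,0,0,0,-0.62],[1,0,0,0,0,0,-0.62],[1,0,0,0,0,0,-0.62],[1,0,0,0,0,0,-0.62]]' >/dev/null
python3 -m jog '[[1,0,0,0,0,0,-0.62],[1,0,0,0,0,0,-0.62],[1,0,0,0,0,0,-0.62],[1,0,0,0,0,0,-0.62],[1,0,0,0,0,0,-0.62]]' >/dev/null
python3 -m jog '[[1,0,0,0,0,0,-0.62],[1,0,0,0,0,0,-0.62],[0,0,0,0.5,0,-1,-0.62],[0,0,0,0.5,0,-0.5,-0.62],[0,0,0,0,0,0,-0.62]]' |head -3
python3 - <<'E'
from h import *
s=snap("scene",3); w=snap("wrist",11); t=snap("top",3)
a=cv2.resize(w["img"][100:300,250:530],(560,400),interpolation=2); b=cv2.resize(s["img"][190:280,150:270],(240,200))
c=cv2.resize(t["img"][150:245,300:400],(240,200)); cv2.imwrite("pics/c4.png",np.hstack([a,np.vstack([b,c])])[...,::-1])
E
```

```text
T tray mm [-2.1  0.2] 20.7 tilt 60.2 head 15.0 F [-0.6  1.  -1.3] grip 0.1 open 16.4 t 29.35
turn first /5deg [ 0.03 -0.01  0.05]
t 29.35 shift/30mm [-0.02  0.02 -0.03]
t: 31.85
tool_pos: [0.4122, -0.2177, 0.1926]
tool_rot: [1.903, 2.49, 0.001]
```

View pics/c4.png

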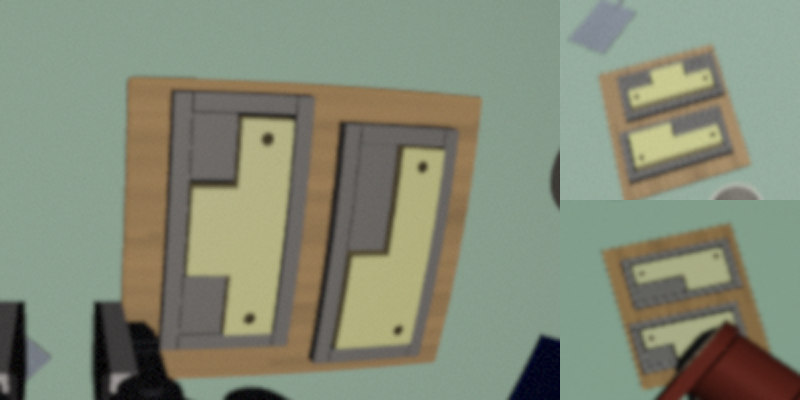

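Both brackets lie inside their own compartments. Before handing in, I'll check size and centre of the top faces at the seated height (z = 20 mm), plus the state of the rest of the scene.

Run:
```python
from h import *
d=load("wrist11"); h=cv2.cvtColor(d["img"],cv2.COLOR_RGB2HSV); m=(h[...,0]>18)&(h[...,0]<36)&(h[...,1]>50)&(h[...,2]>120)
m=cv2.morphologyEx(m.astype(np.uint8),cv2.MORPH_CLOSE,np.ones((7,7)))
for b,s,c in blobs(m,1500):
    P=onz(d,np.argwhere(b)[:,::-1],.020)[:,:2].astype(np.float32); q=cv2.minAreaRect(P*1000); print(s,np.round(q[0],1),np.round(q[1],1),round(q[2],2))
a,b=load("top0"),load("top3")
df=np.abs(a["img"].astype(int)-b["img"]).max(2)>40
for _,s,c in blobs(cv2.morphologyEx(df.astype(np.uint8),cv2.MORPH_OPEN,np.ones((3,3))),15): print("changed",s)
```

```text
[ 343  159   54  109 3726] [ 509.2 -222.4] [ 52.6 120.4] 15.0
[ 418  174   55  101 2851] [ 604.5 -209.4] [ 52.8 120.6] 14.78
changed [330 172  42  21 563]
changed [334 203  39  21 428]
changed [ 267  213  143  156 7699]
changed [   0  295  157  125 8824]
changed [ 158  324   98   96 5268]
changed [275 361  30  18 250]
changed [261 364  11  10  64]
changed [258 380   9   7  39]
changed [251 383  45  37 936]
changed [302 400  14  20 198]
changed [153 408  24  12 121]
```

The sizes at z = 20 mm match (52.6 x 120.4 mm), but both centres read about 2 mm toward -x. I'll touch each near its -x edge with shut fingers to confirm it is down (expect contact at z ≈ 20 mm).

```bash
python3 -m jog '[[0,0,0,0,0,0,-1],[0,0,0,0,0,0,-1],[0,0,0,0,0,0,-1]]' 20 | tail -2
python3 plan.py T -18 0 20 0; python3 plan.py L -18 -30 20 0
```

```text
opening: -0.0003
grip_force: 0.0
T tray mm [-95.2  30.2] 181.1 tilt 0.3 head -32.3 F [-0.6  0.1 -0. ] grip 0.0 open -0.3 t 32.375
turn first /5deg [0.04 0.04 0.03]
t 32.375 shift/30mm [-1.01  2.57  5.37]
L tray mm [-190.3   43.2] 181.1 tilt 0.3 head -32.3 F [-0.6  0.1 -0. ] grip 0.0 open -0.3 t 32.375
turn first /5deg [0.04 0.04 0.01]
t 32.375 shift/30mm [-2.44  5.74  5.37]
```

```bash
python3 -m jog '[[0,0,0,-0.34,0.86,0.8,-1],[0,0,0,-0.34,0.86,0.9,-1],[0,0,0,-0.33,0.85,1,-1],[0,0,0,0,0,1,-1],[0,0,0,0,0,1,-1]]' >/dev/null
python3 -m jog '[[0,0,0,0,0,0.6,-1],[0,0,0,0,0,0.2,-1],[0,0,0,0,0,0,-1]]'>/dev/null; python3 plan.py T -18 0 10 0
python3 -m jog '[[0,0,0,0,0,0.05,-1],[0,0,0,0,0,0,-1]]'>/dev/null; python3 plan.py T -18 0 10 0
```

```text
T tray mm [-17.1  -0.9] 17.3 tilt 0.3 head -33.4 F [-0.8 -0.7 -0.3] grip 0.0 open -0.1 t 33.375
turn first /5deg [0.04 0.05 0.03]
t 33.375 shift/30mm [ 0.03 -0.03  0.24]
T tray mm [-16.8  -1.1] 16.3 tilt 0.4 head -32.9 F [-0.7 -0.3 -0. ] grip 0.0 open 0.2 t 33.625
turn first /5deg [0.05 0.06 0.03]
t 33.625 shift/30mm [ 0.04 -0.04  0.21]
```

```bash
python3 -m jog '[[0,0,0,0,0,0.09,-1],[0,0,0,0,0,0,-1]]'>/dev/null; python3 plan.py T -18 0 10 0|head -1
python3 -m jog '[[0,0,0,0,0,0.05,-1],[0,0,0,0,0,0,-1]]'>/dev/null; python3 plan.py T -18 0 10 0|head -1
python3 -m jog '[[0,0,0,0,0,0.05,-1],[0,0,0,0,0,0,-1]]'>/dev/null; python3 plan.py T -18 0 10 0|head -1
```

```text
T tray mm [-17.4  -0.5] 12.5 tilt 0.3 head -33.8 F [-0.7 -0.1  0.1] grip 0.0 open -0.1 t 33.875
T tray mm [-17.4  -0.5] 11.0 tilt 0.3 head -33.2 F [ 0.7 -0.9  0.1] grip 0.0 open -0.0 t 34.125
T tray mm [-17.2  -0.7] 10.1 tilt 0.3 head -33.7 F [-0.7  0.2  2.9] grip 1.5 open -0.1 t 34.375
```

The T is seated: contact came at 10.1 mm above the floor (expected 10). Now the same check on the L.

```bash
python3 -m jog '[[0,0,0,0,0,-1,-1],[0,0,0,0,0,-0.5,-1],[0,0,0,0,0,0,-1]]'>/dev/null; python3 plan.py L -18 -30 14 0
```

```text
L tray mm [-111.7   11.6] 56.2 tilt 0.5 head -32.9 F [-0.7  0.1 -0.6] grip 0.0 open -0.3 t 34.75
turn first /5deg [0.07 0.07 0.01]
t 34.75 shift/30mm [-1.39  3.12  1.41]
```

```bash
python3 -m jog '[[0,0,0,-0.4,0.9,0,-1],[0,0,0,-0.5,1.0,0,-1],[0,0,0,-0.49,1.0,0,-1],[0,0,0,0,0.22,0.6,-1],[0,0,0,0,0,0.6,-1]]'>/dev/null
python3 -m jog '[[0,0,0,0,0,0.12,-1],[0,0,0,0,0,0,-1]]'>/dev/null; python3 plan.py L -18 -30 10 0|head -1
python3 -m jog '[[0,0,0,0,0,0.06,-1],[0,0,0,0,0,0,-1]]'>/dev/null; python3 plan.py L -18 -30 10 0|head -1
python3 -m jog '[[0,0,0,0,0,0.05,-1],[0,0,0,0,0,0,-1]]'>/dev/null; python3 plan.py L -18 -30 10 0|head -1
```

```text
L tray mm [-20.  -28.4] 14.4 tilt 0.2 head -37.2 F [ 0.8 -0.7 -0.2] grip 0.0 open 0.1 t 35.625
L tray mm [-18.6 -29.5] 14.4 tilt 0.4 head -32.3 F [-0.3 -0.8  0.2] grip 0.0 open 0.1 t 35.875
L tray mm [-18.8 -29.3] 12.3 tilt 0.3 head -33.2 F [0.4 1.  0.7] grip 0.0 open 0.1 t 36.125
```

```bash
python3 -m jog '[[0,0,0,0,0,0.04,-1],[0,0,0,0,0,0,-1]]'>/dev/null; python3 plan.py L -18 -30 10 0|head -1
python3 -m jog '[[0,0,0,0,0,0.04,-1],[0,0,0,0,0,0,-1]]'>/dev/null; python3 plan.py L -18 -30 10 0|head -1
```

```text
L tray mm [-18.8 -29.2] 10.9 tilt 0.3 head -33.5 F [-0.1  1.6  0.3] grip 0.0 open -0.2 t 36.375
L tray mm [-18.7 -29.3] 10.1 tilt 0.3 head -33.1 F [-0.7 -0.5  2.2] grip 0.8 open 0.0 t 36.625
```

The L is seated too, with contact at 10.1 mm. I'll retreat and hand in.

```bash
python3 -m jog '[[0,0,0,0,0,-1,-1],[0,0,0,0,0,-1,-1],[0,0,0,0,0,-1,-1],[0,0,0,0,0,-1,-1],[0,0,0,0,0,-1,-1]]'|head -2
python3 -m jog '[[0,0,0,0,0,0,-1],[0,0,0,0,0,0,-1]]'|head -2
python3 -c "
from station import finish_job; print(finish_job())"
```

```text
t: 37.25
tool_pos: [0.5952, -0.2427, 0.1706]
t: 37.5
tool_pos: [0.5948, -0.2425, 0.1686]
the job is handed in; nothing more can be done
None
```

I laid the L and T brackets flat in their own trays and handed the job in at about 37.5 s. A touch near each one's -x edge met it at 10.1 mm above the floor (10 mm when seated), and both centres measured about 2 mm off, inside the 5 mm limit; I didn't separately re-measure the plain plate or the other loose things at the end.

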